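Close the grinding jar

TASK

Close the grinding jar that stands in the clamp: set its lid level on the neck and, pressing only lightly, turn it backward (counterclockwise from above) until you feel it drop in at the thread starts. Then screw it forward (clockwise) hand-tight, until the threads have squeezed the orange seal by about 1.4 mm but not crushed it, and let go; leave the sample pots and the weighing boat where they stand.

Things in the scene. Friction and masses are not known exactly. Their poses are not given: they have to be found in the camera images.
- lid_center (a point): The loose lid: round, steel with a ribbed black grip band, 58 mm across, 42 mm tall, 0.14-0.28 kg, standing upright (closed top up) on the bench. Point on its axis, half-way up (21 mm over its lower edge); z along the axis. Inside the skirt, 90 deg apart, are four lugs; which way they face is not told. The skirt is 22 mm deep; grip the lid at or above its middle.
- mouth (a point): Point on the axis of the jar's upright neck, level with the free top of the orange seal, 100.5 mm over the bench. The neck is 40 mm wide with a coned rim and 1 mm play in the lid. With lid_center 1 mm BELOW this point the lid rests on the seal, dropped in; 6 mm above it the lugs ride on the thread tops (7 mm drop); 9 mm above it they stand on the stop ribs.
- stand: Grey clamp stand, 104 x 172 x 12 mm base, fixed to the bench, two aluminium jaws (54 mm high) and a black knob on its +y side, holding the steel jar (58 mm wide) upright over its origin (under the base, on the jar's axis). The jar may be clamped at any angle: the four thread starts on its neck, 90 deg apart, are not told by any pose. The clamp lets the jar slip at 2.5 N m.
- seal (a joint): Squeeze of the orange ring on the jar's rim, m: 0 free, 0.0014 right, 0.003 at most; 6 N before it gives, then 6 N per mm, so a hard push alone crushes it. The quarter-turn threads: going backward a lug falls off its thread's start into a 24 deg gap (lug 13 deg), ended by a rib 3 mm taller than the threads, which also blocks going forward on top. From the drop, 39 to 50 deg forward squeeze it 1.4 mm, 4.6 mm/rad.
- pot_a: Sample pot with yellow cap, 48 mm wide, 61 mm tall, behind the stand; origin under its centre. Bystander.
- pot_b: Another sample pot with yellow cap, 48 x 61 mm; origin under its centre. Bystander.
- pot_c: Third sample pot with yellow cap, 48 x 61 mm; origin under its centre. Bystander.
- boat: White square weighing boat with some soil, 64 x 64 x 15 mm; origin under its centre. Bystander; it and the lid may have changed places.
There are look-alikes about, which are no part of the job. Of the things that look like the part that bears lid_center, the larger one is meant.

How it is judged:
By the outcome, as a careful person would: the job done as asked, in the order asked, and still so for the second after the job is handed in, with the robot touching nothing.
It also fails if it takes over 54 s, if anything falls off the work surface, if the arm or the gripper's body presses on something with over 40 N, if the wrist force passes 120 N, or if a joint passes its speed limit or range.

ROBOT

A 6-joint arm with a two-finger parallel gripper is mounted at the origin on a cart in front of the work surface, level with it; the furniture and walls round the work are solid. World frame = base frame: x ahead of the robot, y to its left, z up, the work surface at z = 0. Lengths are in m, angles in degrees, forces in N, time in s.
With the tool pointing down it reaches from about 0.4 to 0.825 m from the base axis. Payload 7 kg.
Tool frame: the origin (TCP) lies midway between the tips of the shut fingers; the grasp point (between the pads) lies r.tcp_to_grasp behind it (r.tcp_to_grasp is the distance from the TCP to the grasp point, in m); x points along the fingers, y is the direction in which the jaws open and shut, and the axes are right-handed (so a half turn about x gives the same grasp; the last joint's range is limited). The gripper opens to 88 mm and grips with 3 to 60 N. Pads are 19 mm wide; open, the fingers measure 130 mm over their backs; the gripper's body (78 mm by 193 mm) begins 47 mm behind the grasp point.
Start: joints at [-60.155, 20.546, 0.682, 0, -70.136, -16.507], TCP at [0.156, -0.657, 0.227] pointing down, gripper open.
Joint ranges: [-176.03, 176.03], [-82.01, 121.73], [-58.28, 71.71], [-173.87, 95.51], [-174.79, -0.11], [-173.66, 173.66]. Speed limits (degrees/s): [136.94, 136.94, 172.46, 180, 180, 180].

INTERFACE

Orientations are given as [roll, pitch, yaw] about the fixed x, y, z axes, in that order (R = Rz(yaw) Ry(pitch) Rx(roll)).
In Python, from plant import r gives the robot as it stands.
- The arm moves only by the tool carry_out, never from a script. Its argument "moves" is a list of rows, each a list of 7 numbers: the shift along the world's x, y, z in mm, then the turn, a rotation vector about the world's x, y, z in rad, then the opening in per cent of the stroke, from 0 (shut) to 100 (fully open). In form: [[x, y, z, wx, wy, wz, claw], ...]. A call has 1 to 5 rows; each row is the pose to reach, as a shift and turn from the pose commanded when the call began; what a row does not reach only later rows make up. A row lasts 1/10 s, in which the tool goes at most 50 mm and 8.59 degrees, less where a joint would pass 70% of its speed; a pose out of reach is approached as far as the arm can. A call with a gripper value outside its range is refused whole. The fingers move at their own pace and stop on an object; "squeeze" is the grip in N (left out, the last holds). Time passes only in rows, so rows that repeat a pose let the fingers close. It gives the time, the measured TCP pose, the force and the opening at its end, in the units of the state.
- r.get_state(): the state, without advancing time (a new reading comes with each control period).
- r.capture(name): name is "scene" or "top"; returns the picture (480x640x3 uint8, blue, green, red); there is no depth.
- r.camera_params(name): a dict with "K" (3x3 intrinsics, pixels), "D" ([k1, k2, p1, p2, k3] as OpenCV has them; the pictures are not rectified), "rvec" (rotation vector, rad) and "tvec" (3), from world to camera coordinates, as OpenCV has them. Camera axes: x right, y down, z forward; pixel columns grow to the right and rows downward; lengths in m; the calibration is good to about 2 mm. A picture is of the moment at which its call begins. camera_params takes no time and is no camera call.
- r.close_job(): hands the job in, once; it reports no verdict.
The state is a dict: "time_s": time; "joints": joint angles; "qd": joint speeds; "joint_torque": joint torques, N m; "tcp_pos": TCP position; "eef_rot": TCP orientation; "contact_force": force on the tool from outside, world axes, zero at the start; "moment": the same for the moment, N m; "gripper_width": finger opening in m.
Only numpy, scipy, OpenCV 4.12 (cv2) and the standard library are available. Lean on these libraries where they do the work, as an engineer would, in place of code of your own. Each camera call takes 0.05 s, during which the arm holds its last target. There are 200 camera calls.

## Working session

There is one attempt and no reset: what is moved stays moved. The work goes in short steps, Python scripts to look and compute and a tool call to move; the robot and the scene stay as the last step left them, time stands still between calls to the robot, and variables do not carry over. Pictures are saved under pics/ and viewed, about 8 in all and at most 12, crops included, and the job is handed in when it is done.

Besides the shell and the picture viewer there is one more tool, called after "Request:" as name(argument=value, ...) on one line, values as JSON. carry_out: Moves the arm, as the interface text tells. Its arguments: {"type":"object","properties":{"moves":{"type":"array"},"squeeze":{"type":"number"}},"required":["moves"]}

```bash
mkdir -p pics; ls; python3 - <<'E'
from plant import r
import cv2,numpy as np
for n in("scene","top"):
    cv2.imwrite(f"pics/{n}0.png",r.capture(n)); p=r.camera_params(n); print(n,p)
print(r.get_state(), r.tcp_to_grasp)
E
```

```text
pics
scene {'K': array([[443.00429538,   0.        , 318.54809357],
       [  0.        , 443.00429538, 239.52455731],
       [  0.        ,   0.        ,   1.        ]]), 'D': array([0.03459933, 0.        , 0.        , 0.        , 0.        ]), 'rvec': array([ 0.67363502, -2.40121836,  1.46064124]), 'tvec': array([0.54453094, 0.22679646, 0.68140949])}
top {'K': array([[461.1185695 ,   0.        , 330.95992627],
       [  0.        , 461.1185695 , 231.07885186],
       [  0.        ,   0.        ,   1.        ]]), 'D': array([-0.10544432,  0.        ,  0.        ,  0.        ,  0.        ]), 'rvec': array([ 2.11341084, -2.16455559,  0.20252188]), 'tvec': array([0.03805788, 0.57912126, 0.93504538])}
{'time_s': 0.1, 'joints': array([-6.01534385e+01,  2.05879451e+01,  6.38903043e-01, -1.69758632e-02,
       -7.01348761e+01, -1.65058391e+01]), 'qd': array([-0.03325331, -0.17630972,  0.09102038,  0.14200037, -0.03324465,
       -0.04252636]), 'joint_torque': array([-2.80282002e-03, -5.84159875e+01,  2.93751490e+01,  7.01557651e+00,
        1.01804579e-02, -5.38563847e-05]), 'tcp_pos': array([ 0.1556097 , -0.65637588,  0.22571092]), 'eef_rot': array([ 95.73953284,  89.91457737, 109.07447504]), 'contact_force': array([-0.52586577,  0.0594988 ,  0.60184753]), 'moment': array([ 0.00054349,  0.00929054, -0.0165648 ]), 'gripper_width': 0.08721889108937614} 0.0188
```

View pics/scene0.png

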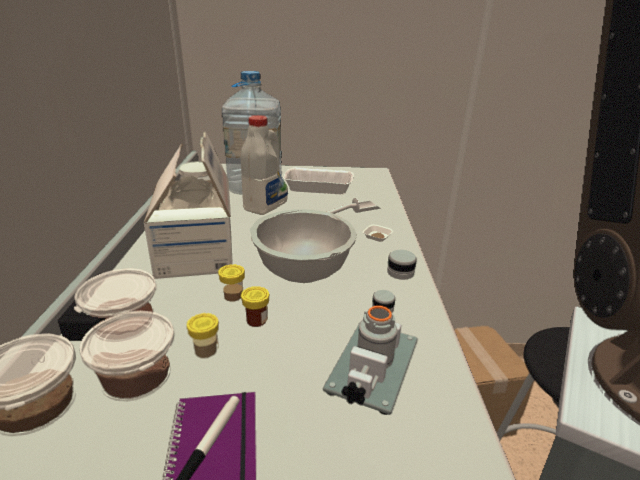

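View pics/top0.png

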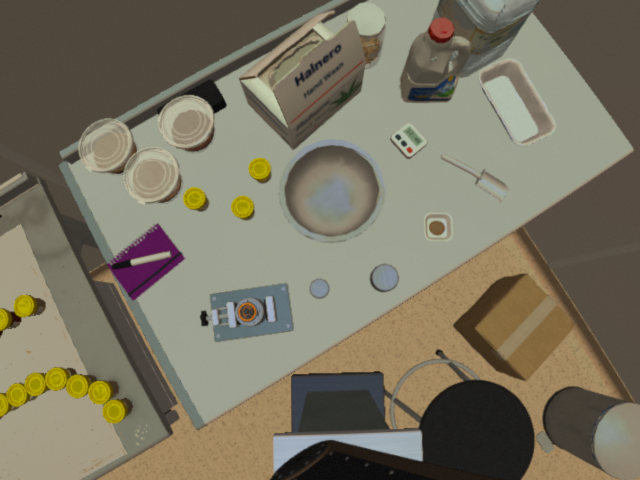

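The top view shows two lid-like discs: a larger one at about (385,278) and a smaller one at about (319,288). The larger one fits the description (58 mm), and the jar's orange ring is at about (248,312). I'll confirm this in enlarged crops.

```bash
cat > h.py <<'E'
import cv2,numpy as np
from plant import r
def cam(n):
    p=r.camera_params(n); R=cv2.Rodrigues(np.array(p["rvec"]))[0]; return p,R,np.array(p["tvec"])
def ray(n,u,v):
    p,R,t=cam(n); q=cv2.undistortPoints(np.array([[[u,v]]],float),p["K"],p["D"])[0,0]
    return -R.T@t, R.T@np.array([*q,1])
def at(n,u,v,z):
    c,d=ray(n,u,v); return c+d*(z-c[2])/d[2]
def proj(n,P):
    p=r.camera_params(n); return cv2.projectPoints(np.array(P,float).reshape(-1,1,3),p["rvec"],p["tvec"],p["K"],p["D"])[0][:,0]
E
python3 - <<'E'
from h import *
t=cv2.imread("pics/top0.png"); s=cv2.imread("pics/scene0.png")
a=cv2.resize(t[250:350,190:410],None,fx=3.6,fy=3.6,interpolation=cv2.INTER_CUBIC)  # 792x360
b=cv2.resize(s[235:355,340:440],None,fx=4,fy=4,interpolation=cv2.INTER_CUBIC)
cv2.imwrite("pics/ca.png",a);cv2.imwrite("pics/cb.png",b)
print(at("top",385,277,.042),at("top",319,288,.04),at("top",248,312,.1005))
for n in("top","scene"): print(cam(n)[1].T@-cam(n)[2])
print("px/m top",np.linalg.norm(proj("top",[[.5,0,.042]])-proj("top",[[.51,0,.042]]))/.01)
E
```

```text
[ 0.47959968 -0.08825842  0.042     ] [0.46000639 0.05237493 0.04      ] [0.41286476 0.19278776 0.1005    ]
[0.41152652 0.04273952 1.01978377]
[0.22827075 0.71124555 0.50427346]
px/m top 468.8702520560886
```

View pics/ca.png

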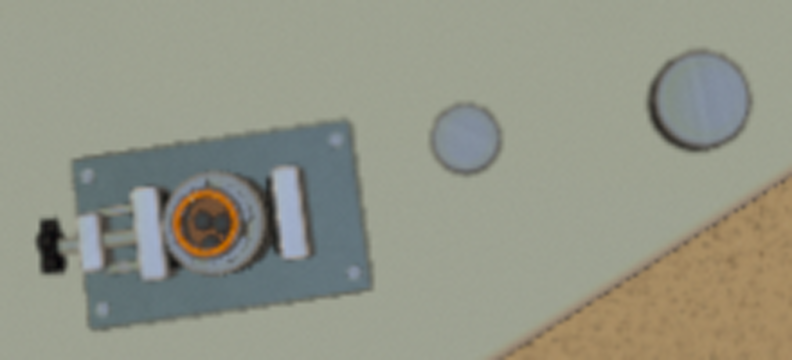

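View pics/cb.png

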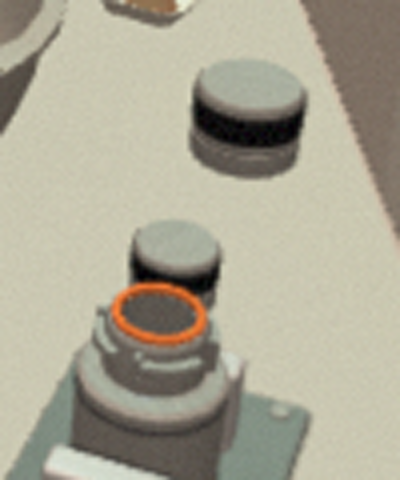

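The crops confirm it. The right disc at top (384.7,277.2) is about 27 px, or 57 mm, across, so it is the lid. The disc at (319,288) is about 40 mm, so it is the look-alike. The jar with its orange seal is at top (247.2,311.9). Next I triangulate both and work out the approach.

```bash
cat >> h.py <<'E'
def tri(a,b):
    c1,d1=ray("top",*a);c2,d2=ray("scene",*b)
    s=np.linalg.lstsq(np.c_[d1,-d2],c2-c1,rcond=None)[0]; p,q=c1+d1*s[0],c2+d2*s[1]
    return (p+q)/2,np.linalg.norm(p-q)
def orange(im):
    h=cv2.cvtColor(im,cv2.COLOR_BGR2HSV); m=cv2.inRange(h,(5,160,120),(18,255,255))
    n,l,st,c=cv2.connectedComponentsWithStats(m); return m,l,st
def Rt(st):
    from scipy.spatial.transform import Rotation as Ro
    return Ro.from_euler("xyz",st["eef_rot"],degrees=True).as_matrix()
E
python3 - <<'E'
from h import *
C={}
for n,box in(("top",(225,275,290,335)),("scene",(360,400,300,330))):
    im=cv2.imread(f"pics/{n}0.png"); m=orange(im)[0]; x0,x1,y0,y1=box
    ys,xs=np.nonzero(m[y0:y1,x0:x1]); pts=np.c_[xs+x0,ys+y0].astype(np.float32)
    e=cv2.fitEllipse(cv2.convexHull(pts)); C[n]=e[0]; print(n,len(pts),e)
print("seal tri",tri(C["top"],C["scene"]), at("top",*C["top"],.1005),at("scene",*C["scene"],.1005))
print("lid tri",tri((384.6,277.1),(402.3,256.6)),at("top",384.6,277.1,.042),at("scene",402.3,256.6,.042))
st=r.get_state(); print(Rt(st).round(4)); 
E
```

```text
top 96 ((246.6646728515625, 311.6844482421875), (17.431716918945312, 18.072404861450195), 11.797565460205078)
scene 120 ((379.5466003417969, 312.9818115234375), (15.047113418579102, 23.121641159057617), 97.07882690429688)
seal tri (array([0.41347162, 0.19572178, 0.09862798]), np.float64(0.00013219172209537106)) [0.41353048 0.19543131 0.1005    ] [0.41255272 0.19808544 0.1005    ]
lid tri (array([ 0.47918762, -0.08803007,  0.03828497]), np.float64(0.0010002654331822602)) [ 0.4794101  -0.08739576  0.042     ] [ 0.47670396 -0.08177407  0.042     ]
[[-5.000e-04 -2.306e-01  9.730e-01]
 [ 1.400e-03  9.730e-01  2.306e-01]
 [-1.000e+00  1.500e-03 -1.000e-04]]
```

Request:
carry_out(moves=[[10,40,0,0,0,0.1,100],[20,90,0,0,0,0.1,100],[40,140,0,0,0,0.1,100],[65,185,0,0,0,0.1,100],[100,220,0,0,0,0.1,100]])

```text
time_s: 0.6
tcp_pos: [0.2513, -0.4385, 0.2266]
eef_rot: [48.5, 90.0, 67.5]
contact_force: [1.6, -1.2, -0.5]
gripper_width: 0.0878
```

```bash
python3 - <<'E'
from h import *
st=r.get_state(); print(st); print(Rt(st).round(4)) 
E
```

```text
{'time_s': 0.6, 'joints': array([-3.78973642e+01,  4.44441513e+00, -2.02827725e+01, -1.88090377e-02,
       -6.52775084e+01, -3.31003805e+01]), 'qd': array([ 60.61664234, -15.14218556, -16.65035934,   0.30432026,
         2.59860601, -60.00487403]), 'joint_torque': array([ -8.57261002, -35.65481186,  27.16571152,   6.42816111,
        -0.34347178,   1.86578047]), 'tcp_pos': array([ 0.25128804, -0.43851888,  0.22656979]), 'eef_rot': array([48.47341313, 89.98228161, 67.46780129]), 'contact_force': array([ 1.55403559, -1.18333275, -0.49483145]), 'moment': array([-0.10671493, -0.20141123,  0.02160266]), 'gripper_width': 0.08784818058326342}
[[ 1.000e-04 -3.255e-01  9.456e-01]
 [ 3.000e-04  9.456e-01  3.255e-01]
 [-1.000e+00  2.000e-04  2.000e-04]]
```

Request:
carry_out(moves=[[27,40,-5,0,0,0,100],[54,80,-15,0,0,0,100],[81,120,-25,0,0,0,100],[108,160,-35,0,0,0,100],[135,200,-45,0,0,0,100]])

```text
time_s: 1.1
tcp_pos: [0.3875, -0.2389, 0.1813]
eef_rot: [-18.9, 90.0, 0.2]
contact_force: [0.2, -1.2, -0.0]
gripper_width: 0.0876
```

Request:
carry_out(moves=[[24,40,-10,0,0,0,100],[46,80,-20,0,0,0,100],[68,120,-30,0,0,0,100],[88,149,-50,0,0,0,100],[88,149,-60,0,0,0,100]])

```text
time_s: 1.6
tcp_pos: [0.4765, -0.0889, 0.1202]
eef_rot: [164.0, 90.0, -176.7]
contact_force: [0.1, -1.2, -0.1]
gripper_width: 0.0879
```

```bash
python3 - <<'E'
from h import *
st=r.get_state(); print(st["tcp_pos"],st["joints"].round(1),st["contact_force"]) 
s=r.capture("scene");t=r.capture("top")
b=cv2.resize(s[180:330,340:480],None,fx=4,fy=4,interpolation=cv2.INTER_CUBIC)
a=cv2.resize(t[215:335,330:440],None,fx=2,fy=2)
b[:240,340:]=a[:240,:220]
cv2.imwrite("pics/c1.png",b)
print(proj("scene",[st["tcp_pos"],[.4794,-.0874,.042]]))
E
```

```text
[ 0.47652981 -0.08890249  0.12020976] [ 12.7   8.4 -31.2  -0.  -50.4 -83.5] [ 0.1054328  -1.21067777 -0.08514562]
[[408.0116748  221.84601669]
 [402.05754388 255.13750045]]
```

View pics/c1.png

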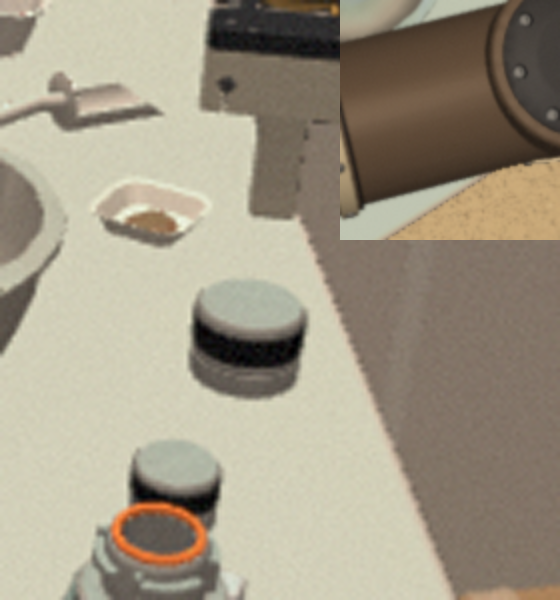

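The crop shows the open gripper upright over the lid (lid top at crop (250,305), nearer finger tip at crop (275,215)). This matches the projected TCP, so I go down.

Request:
carry_out(moves=[[0,0,-30,0,0,0,100],[0,0,-60,0,0,0,100],[0,0,-85,0,0,0,100],[0,0,-105,0,0,0,100],[0,0,-114,0,0,0,100]], squeeze=5)

```text
time_s: 2.2
tcp_pos: [0.4736, -0.0929, 0.0065]
eef_rot: [171.6, 89.9, -169.5]
contact_force: [0.2, 0.1, 0.7]
gripper_width: 0.0873
```

Request:
carry_out(moves=[[0,0,0,0,0,0,60],[0,0,0,0,0,0,50],[0,0,0,0,0,0,50],[0,0,0,0,0,0,50],[0,0,0,0,0,0,50]], squeeze=5)

```text
time_s: 2.7
tcp_pos: [0.4755, -0.0917, 0.0084]
eef_rot: [-8.5, 89.9, 10.6]
contact_force: [-1.3, 1.8, 5.4]
gripper_width: 0.058
```

Request:
carry_out(moves=[[0,0,0,0,0,0,80],[0,0,0,0,0,0,100],[0,0,0,0,0,0,100],[0,0,0,0,0,0.15,100],[0,0,0,0,0,0.3,100]])

```text
time_s: 3.2
tcp_pos: [0.4748, -0.0918, 0.0074]
eef_rot: [153.7, 90.0, -169.7]
contact_force: [-0.5, -0.2, -0.3]
gripper_width: 0.0867
```

```bash
python3 - <<'E'
from h import *
st=r.get_state(); print(st["tcp_pos"],st["joints"].round(2),st["qd"].round(1),st["contact_force"],Rt(st).round(3)) 
s=r.capture("scene")
cv2.imwrite("pics/c2.png",cv2.resize(s[200:330,340:480],None,fx=4,fy=4,interpolation=cv2.INTER_CUBIC))
st=r.get_state(); print(st["tcp_pos"],st["contact_force"])
E
```

```text
[ 0.47478411 -0.09181657  0.00743826] [ 12.42  18.04 -38.18  -0.   -33.8  -65.83] [ 0.   0.   0.1  0.1  0.1 85.9] [-0.5450974  -0.22287649 -0.32382102] [[-0.    -0.596  0.803]
 [-0.     0.803  0.596]
 [-1.     0.    -0.   ]]
[ 0.47487476 -0.09184021  0.00745314] [-0.20195313  0.13486984 -0.08516412]
```

Request:
carry_out(moves=[[1,0.3,0,0,0,0.14,100],[2,0.6,0,0,0,0.28,100],[3,1,0,0,0,0.42,100],[4,1.3,0,0,0,0.56,100],[4.7,1.6,0,0,0,0.7,100]])

```text
time_s: 3.75
tcp_pos: [0.4796, -0.0902, 0.0074]
eef_rot: [112.1, 90.0, -171.4]
contact_force: [-0.9, 0.1, -0.9]
gripper_width: 0.0876
```

Request:
carry_out(moves=[[0,0,0,0,0,0.14,100],[0,0,0,0,0,0.28,100],[0,0,0,0,0,0.42,100],[0,0,0,0,0,0.57,100],[0,0,0,0,0,0.57,100]])

```text
time_s: 4.25
tcp_pos: [0.4796, -0.0902, 0.0075]
eef_rot: [89.5, 90.0, -161.5]
contact_force: [-0.2, 0.7, -1.2]
gripper_width: 0.0877
```

Request:
carry_out(moves=[[0,0,0,0,0,0,70],[0,0,0,0,0,0,60],[0,0,0,0,0,0,50],[0,0,0,0,0,0,50],[0,0,0,0,0,0,50]], squeeze=5)

```text
time_s: 4.75
tcp_pos: [0.4796, -0.0902, 0.0076]
eef_rot: [89.2, 90.0, -161.8]
contact_force: [0.0, -0.2, -1.4]
gripper_width: 0.0585
```

```bash
python3 - <<'E'
from h import *
st=r.get_state(); print(st["time_s"],st["tcp_pos"],st["joints"].round(2),st["qd"].round(1),st["contact_force"],Rt(st).round(3),st["gripper_width"]) 
E
```

```text
4.75 [ 0.47956987 -0.09022589  0.00756187] [ 12.49  18.34 -37.63   0.   -34.03   6.48] [-0.  -0.1 -0.  -0.1  0.   0.2] [ 0.00244467 -0.18663972 -1.36627189] [[-0.    -0.946 -0.325]
 [-0.    -0.325  0.946]
 [-1.     0.     0.   ]] 0.05853057579966995
```

Request:
carry_out(moves=[[0,0,0,0,0,0,50],[0,0,0,0,0,0,50],[0,0,15,0,0,0,50],[0,0,50,0,0,0,50],[0,0,90,0,0,0,50]], squeeze=30)

```text
time_s: 5.25
tcp_pos: [0.4782, -0.0904, 0.0973]
eef_rot: [78.8, 89.8, -172.2]
contact_force: [1.1, 1.2, -1.0]
gripper_width: 0.0574
```

Request:
carry_out(moves=[[0,15,25,0,0,0,50],[-5,50,35,0,0,0,50],[-15,90,35,0,0,0,50],[-25,130,35,0,0,0,50],[-35,170,35,0,0,0,50]])

```text
time_s: 5.75
tcp_pos: [0.4437, 0.081, 0.1326]
eef_rot: [-28.8, 90.0, 80.2]
contact_force: [1.4, -0.2, -1.7]
gripper_width: 0.0578
```

Request:
carry_out(moves=[[-8,35,0,0,0,0,50],[-16,65,0,0,0,0,50],[-24,90,0,0,0,0,50],[-31,116,0,0,0,0,50],[-31,116,0,0,0,0,50]])

```text
time_s: 6.25
tcp_pos: [0.4131, 0.1982, 0.1325]
eef_rot: [-43.1, 90.0, 66.1]
contact_force: [-0.2, -0.5, -2.1]
gripper_width: 0.0578
```

```bash
python3 - <<'E'
from h import *
st=r.get_state(); print(st["time_s"],st["tcp_pos"],st["joints"].round(2),st["contact_force"],st["moment"],Rt(st).round(3),st["gripper_width"])
s=r.capture("scene")
x,y=340,235
cv2.imwrite("pics/s3.png",s)
cv2.imwrite("pics/c3.png",cv2.resize(s[240:360,320:440],None,fx=5,fy=5,interpolation=cv2.INTER_CUBIC))
E
```

```text
6.25 [0.41313134 0.19817068 0.13251432] [ 5.036e+01  4.990e+00 -3.335e+01 -1.000e-02 -5.163e+01 -3.120e+01] [-0.16483958 -0.51736575 -2.05665869] [-0.05237921  0.14071939  0.01328889] [[ 0.    -0.945 -0.328]
 [ 0.001 -0.328  0.945]
 [-1.    -0.     0.   ]] 0.05784312237695952
```

View pics/c3.png

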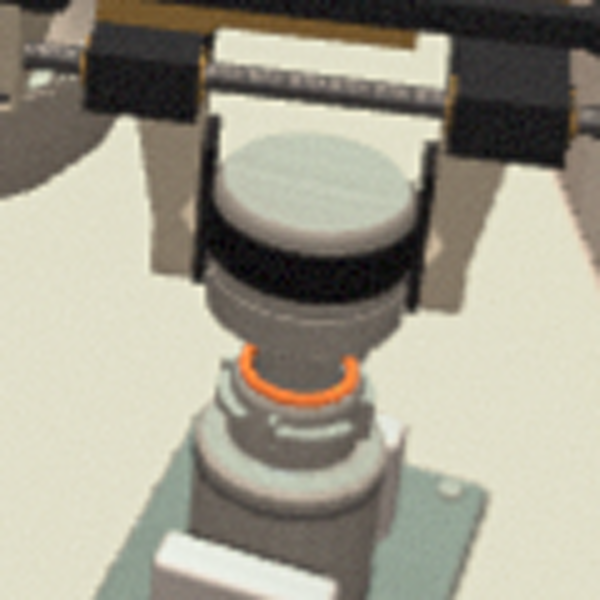

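The crop shows the lid held level over the jar: lid top centre near crop (315,187), bottom edge near y 350, seal arc around (300,375). I'll overlay model circles at the measured TCP pose to calibrate the scene camera locally.

```bash
python3 - <<'E'
from h import *
im=cv2.imread("pics/s3.png"); big=cv2.resize(im[240:360,320:440],None,fx=5,fy=5,interpolation=cv2.INTER_CUBIC)
th=np.linspace(0,2*np.pi,200)
def circ(x,y,z,rad,col):
    p=(proj("scene",np.c_[x+rad*np.cos(th),y+rad*np.sin(th),0*th+z])-[320,240]+.5)*5-.5
    cv2.polylines(big,[np.round(p).astype(int)],True,col,1); return p
X,Y,Z=.41313,.19817,.13251+.0134
for dz in(-.021,.021): circ(X,Y,Z+dz,.029,(0,0,255))
# seal: outer orange ellipse in first image, sizes
m=orange(cv2.imread("pics/scene0.png"))[0]; ys,xs=np.nonzero(m[300:330,360:400]); print("orange x",xs.min()+360,xs.max()+360,"y",ys.min()+300,ys.max()+300)
circ(.4135,.1955,.1005,.0185,(255,0,0)); circ(.4126,.1981,.1005,.0185,(0,160,0))
J=[(proj("scene",[[.413+a,.197+b,.1005]])-proj("scene",[[.413,.197,.1005]]))[0]/.001 for a,b in((.001,0),(0,.001))]; print("px/m",np.array(J))
cv2.imwrite("pics/c4.png",big)
E
```

```text
orange x 368 390 y 306 320
px/m [[-616.48977651 -220.03445178]
 [-268.11774779  345.73104352]]
```

View pics/c4.png

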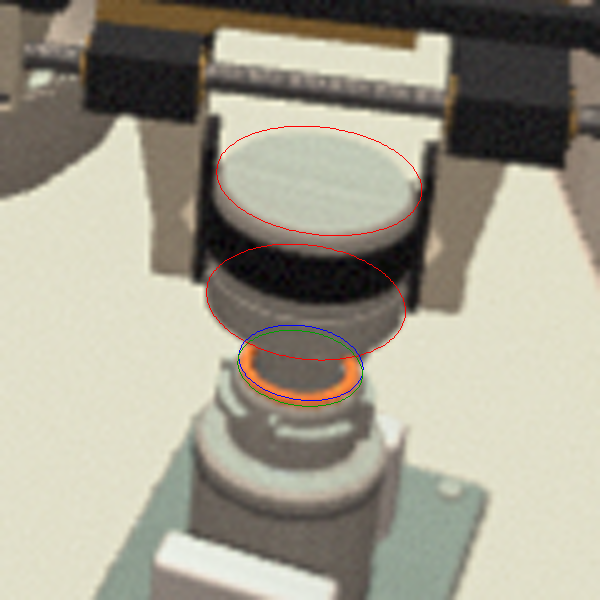

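The lid outline agrees with its measured pose to about 1 px (1.6–3 mm). The two cameras put the seal at (0.4126,0.1981) and (0.4135,0.1954). I take the middle and feel for the rest on the way down.

Request:
carry_out(moves=[[0,-0.5,-8,0,0,0,50],[0,-1.2,-15,0,0,0,50],[0,-1.2,-20,0,0,0,50],[0,-1.2,-23,0,0,0,50],[0,-1.2,-25,0,0,0,50]])

```text
time_s: 6.8
tcp_pos: [0.4136, 0.1941, 0.1071]
eef_rot: [121.9, 90.0, -129.1]
contact_force: [-0.1, 0.6, -1.8]
gripper_width: 0.0574
```

Request:
carry_out(moves=[[0,0,-1,0,0,0,50],[0,0,-2,0,0,0,50],[0,0,-3,0,0,0,50]])

```text
time_s: 7.1
tcp_pos: [0.4137, 0.1947, 0.1046]
eef_rot: [-58.3, 90.0, 50.7]
contact_force: [0.2, -0.1, -2.0]
gripper_width: 0.0576
```

Request:
carry_out(moves=[[0,0,-1,0,0,0,50],[0,0,-2,0,0,0,50],[0,0,-3,0,0,0,50]])

```text
time_s: 7.4
tcp_pos: [0.4136, 0.1946, 0.1015]
eef_rot: [-53.0, 90.0, 56.0]
contact_force: [-0.1, -0.5, -2.2]
gripper_width: 0.058
```

Request:
carry_out(moves=[[0,0.8,-0.5,0,0,0,50],[0,1.6,-1,0,0,0,50],[0,1.6,-2,0,0,0,50]])

```text
time_s: 7.7
tcp_pos: [0.4137, 0.1964, 0.0996]
eef_rot: [-69.7, 90.0, 39.3]
contact_force: [0.2, 0.6, -1.9]
gripper_width: 0.0578
```

Request:
carry_out(moves=[[0,0,-1,0,0,0,50],[0,0,-2,0,0,0,50]])

```text
time_s: 7.9
tcp_pos: [0.4136, 0.1962, 0.0975]
eef_rot: [107.9, 90.0, -143.1]
contact_force: [-0.1, 0.2, -1.0]
gripper_width: 0.0577
```

Request:
carry_out(moves=[[0,0,-1,0,0,0,50],[0,0,-2,0,0,0,50]])

```text
time_s: 8.1
tcp_pos: [0.4138, 0.1962, 0.0959]
eef_rot: [-134.4, 90.0, -25.4]
contact_force: [-4.4, -2.4, 10.4]
gripper_width: 0.0576
```

Request:
carry_out(moves=[[0,0,0.8,0,0,0,50],[-0.6,-0.3,0.8,0,0,0,50],[-0.6,-0.3,0.8,0,0,0,50]])

```text
time_s: 8.4
tcp_pos: [0.413, 0.1959, 0.0964]
eef_rot: [-55.8, 90.0, 53.2]
contact_force: [0.1, 0.1, -1.0]
gripper_width: 0.0577
```

Request:
carry_out(moves=[[0,0,-0.3,0,0,0,50],[0,0,-0.6,0,0,0,50]])

```text
time_s: 8.6
tcp_pos: [0.4131, 0.196, 0.096]
eef_rot: [-98.1, 90.0, 10.9]
contact_force: [-2.0, -1.1, 5.2]
gripper_width: 0.0577
```

Request:
carry_out(moves=[[-0.3,-0.2,0.2,0,0,0,50],[-0.7,-0.4,0.2,0,0,0,50],[-0.7,-0.4,0,0,0,0,50],[-0.7,-0.4,-0.2,0,0,0,50]])

```text
time_s: 9.0
tcp_pos: [0.4129, 0.1959, 0.096]
eef_rot: [-76.7, 89.9, 32.4]
contact_force: [0.4, 0.4, 6.7]
gripper_width: 0.0575
```

Request:
carry_out(moves=[[0,0,0.1,0,0,0.05,50],[0,0,0.1,0,0,0.1,50],[0,0,0,0,0,0.15,50]])

```text
time_s: 9.3
tcp_pos: [0.412, 0.1953, 0.0954]
eef_rot: [95.8, 90.0, -146.5]
contact_force: [1.5, -0.2, -1.7]
gripper_width: 0.0578
```

Request:
carry_out(moves=[[0,0,0,0,0,0.05,50],[0,0,0,0,0,0.1,50],[0,0,0,0,0,0.15,50]])

```text
time_s: 9.6
tcp_pos: [0.4121, 0.1951, 0.0951]
eef_rot: [99.1, 90.0, -134.6]
contact_force: [1.7, -0.9, -1.6]
gripper_width: 0.0577
```

Request:
carry_out(moves=[[0.5,-0.1,-0.5,0,0,0,50],[0.5,-0.1,-1,0,0,0,50],[0.5,-0.1,-1.4,0,0,0,50],[0.5,-0.1,-1.8,0,0,0,50]])

```text
time_s: 10.0
tcp_pos: [0.4125, 0.1951, 0.0935]
eef_rot: [92.0, 90.0, -141.8]
contact_force: [0.2, -0.6, -2.1]
gripper_width: 0.0577
```

```bash
cat > s.py <<'E'
from h import *
st=r.get_state();R=Rt(st);c=st["contact_force"]
print("t",st["time_s"],"tcp",(st["tcp_pos"]*1e3).round(2),"lidz-mouth",round(st["tcp_pos"][2]*1e3+13.4-100.5,2),"F",c.round(1),"M",st["moment"].round(3),"yaw",np.degrees(np.arctan2(R[1,1],R[0,1])).round(2)%360,"j6",st["joints"][5].round(1))
E
python3 s.py
```

```text
t 10.0 tcp [412.51 195.13  93.49] lidz-mouth 6.39 F [ 0.2 -0.6 -2.1] M [0.021 0.161 0.032] yaw 216.16 j6 -14.0
```

Request:
carry_out(moves=[[0,0,-0.3,0,0,0,50],[0,0,-0.6,0,0,0,50],[0,0,-0.6,0,0,0,50]])

```text
time_s: 10.3
tcp_pos: [0.4126, 0.1952, 0.0932]
eef_rot: [104.0, 90.0, -129.8]
contact_force: [-2.6, -0.4, 1.3]
gripper_width: 0.0577
```

```bash
python3 s.py
```

```text
t 10.3 tcp [412.64 195.2   93.25] lidz-mouth 6.15 F [-2.6 -0.4  1.3] M [-0.386  0.764  0.018] yaw 216.2 j6 -14.0
```

Request:
carry_out(moves=[[-0.3,0,0,0,0,0.05,50],[-0.3,0,0,0,0,0.1,50],[-0.3,0,0,0,0,0.16,50]])

```text
time_s: 10.6
tcp_pos: [0.4128, 0.1957, 0.0933]
eef_rot: [-91.9, 90.0, 43.6]
contact_force: [-0.2, 0.2, -0.5]
gripper_width: 0.0573
```

Request:
carry_out(moves=[[0,0,0,0,0,0.05,50],[0,0,0,0,0,0.1,50],[0,0,0,0,0,0.16,50]])

```text
time_s: 10.9
tcp_pos: [0.4128, 0.1956, 0.0933]
eef_rot: [-103.1, 90.0, 41.6]
contact_force: [0.2, 0.2, -0.8]
gripper_width: 0.0578
```

```bash
python3 s.py
```

```text
t 10.9 tcp [412.77 195.64  93.3 ] lidz-mouth 6.2 F [ 0.2  0.2 -0.8] M [-0.052  0.224  0.015] yaw 234.67000000000002 j6 4.5
```

Request:
carry_out(moves=[[0,0,-0.2,0,0,0.05,50],[0,0,-0.2,0,0,0.1,50],[0,0,-0.2,0,0,0.15,50]])

```text
time_s: 11.2
tcp_pos: [0.4129, 0.1957, 0.0933]
eef_rot: [-113.6, 89.9, 39.7]
contact_force: [-1.0, -0.5, 1.2]
gripper_width: 0.0577
```

Request:
carry_out(moves=[[0,0,0,0,0,0.05,50],[0,0,0,0,0,0.1,50],[0,0,0,0,0,0.15,50]])

```text
time_s: 11.5
tcp_pos: [0.4129, 0.1958, 0.0933]
eef_rot: [-121.3, 89.9, 40.5]
contact_force: [-0.0, 0.3, 1.0]
gripper_width: 0.0572
```

```bash
python3 s.py
```

```text
t 11.5 tcp [412.91 195.75  93.27] lidz-mouth 6.17 F [-0.   0.3  1. ] M [-0.114  0.256 -0.024] yaw 251.85 j6 21.7
```

Request:
carry_out(moves=[[0,0,0,0,0,0.05,50],[0,0,0,0,0,0.1,50],[0,0,0,0,0,0.15,50]])

```text
time_s: 11.8
tcp_pos: [0.4129, 0.1958, 0.0933]
eef_rot: [-131.8, 89.9, 38.6]
contact_force: [0.1, -0.1, 0.9]
gripper_width: 0.0577
```

Request:
carry_out(moves=[[0,0,0,0,0,0.05,50],[0,0,0,0,0,0.1,50],[0,0,0,0,0,0.12,50]])

```text
time_s: 12.1
tcp_pos: [0.4126, 0.1955, 0.093]
eef_rot: [-123.1, 90.0, 54.2]
contact_force: [1.0, 0.4, -2.4]
gripper_width: 0.058
```

```bash
python3 s.py
```

```text
t 12.1 tcp [412.61 195.53  92.96] lidz-mouth 5.86 F [ 1.   0.4 -2.4] M [-0.085  0.205  0.026] yaw 267.28 j6 37.1
```

Contact vanished between yaw 260 and 267, so the lugs have left the thread tops. I lower gently to confirm the 7 mm drop.

Request:
carry_out(moves=[[0,0,-0.8,0,0,0,50],[0,0,-1.6,0,0,0,50],[0,0,-2.4,0,0,0,50]])

```text
time_s: 12.4
tcp_pos: [0.4126, 0.1954, 0.0905]
eef_rot: [159.5, 90.0, -23.3]
contact_force: [1.0, -0.5, -1.5]
gripper_width: 0.0574
```

Request:
carry_out(moves=[[0,0,-0.8,0,0,0,50],[0,0,-1.6,0,0,0,50],[0,0,-2.4,0,0,0,50]])

```text
time_s: 12.7
tcp_pos: [0.4125, 0.1954, 0.0881]
eef_rot: [11.3, 90.0, -171.5]
contact_force: [-0.7, 0.0, -1.6]
gripper_width: 0.0577
```

```bash
python3 s.py
```

```text
t 12.7 tcp [412.51 195.39  88.07] lidz-mouth 0.97 F [-0.7  0.  -1.6] M [-0.058  0.169  0.012] yaw 267.19 j6 37.0
```

Request:
carry_out(moves=[[0,0,-0.6,0,0,0,50],[0,0,-1.2,0,0,0,50],[0,0,-1.6,0,0,0,50]])

```text
time_s: 13.0
tcp_pos: [0.4125, 0.1954, 0.0865]
eef_rot: [21.3, 90.0, -161.5]
contact_force: [-0.0, -0.5, -1.7]
gripper_width: 0.0578
```

Request:
carry_out(moves=[[0,0,-0.2,0,0,0,50],[0,0,-0.4,0,0,0,50],[0,0,-0.4,0,0,0,50]])

```text
time_s: 13.3
tcp_pos: [0.4125, 0.1954, 0.0861]
eef_rot: [22.9, 90.0, -159.9]
contact_force: [0.0, -0.1, -1.7]
gripper_width: 0.0573
```

```bash
python3 s.py
```

```text
t 13.3 tcp [412.47 195.37  86.12] lidz-mouth -0.98 F [ 0.  -0.1 -1.7] M [-0.135  0.162 -0.016] yaw 267.2 j6 37.0
```

Dropped in: lid is at mouth −1.0 mm. I feel for the rib backward to get an angle reference.

Request:
carry_out(moves=[[0,0,0,0,0,0.03,50],[0,0,0,0,0,0.06,50],[0,0,0,0,0,0.06,50]])

```text
time_s: 13.6
tcp_pos: [0.4125, 0.1954, 0.0862]
eef_rot: [-132.6, 90.0, 48.1]
contact_force: [-0.5, -1.0, -1.6]
gripper_width: 0.0575
```

```bash
python3 s.py
```

```text
t 13.6 tcp [412.52 195.41  86.18] lidz-mouth -0.92 F [-0.5 -1.  -1.6] M [-0.082  0.147 -0.01 ] yaw 270.74 j6 40.5
```

Request:
carry_out(moves=[[0,0,0,0,0,0.03,50],[0,0,0,0,0,0.06,50],[0,0,0,0,0,0.06,50]])

```text
time_s: 13.9
tcp_pos: [0.4127, 0.1954, 0.0862]
eef_rot: [-176.0, 90.0, 8.2]
contact_force: [1.7, -0.6, -2.6]
gripper_width: 0.0578
```

```bash
python3 s.py
```

```text
t 13.9 tcp [412.73 195.44  86.25] lidz-mouth -0.85 F [ 1.7 -0.6 -2.6] M [-0.241 -0.337 -0.015] yaw 274.18 j6 44.0
```

Request:
carry_out(moves=[[0,0,0,0,0,0.03,50],[0,0,0,0,0,0.05,50],[0,0,0,0,0,0.05,50]])

```text
time_s: 14.2
tcp_pos: [0.413, 0.1953, 0.0863]
eef_rot: [176.0, 90.0, 3.0]
contact_force: [4.7, -1.5, -2.7]
gripper_width: 0.0574
```

```bash
python3 s.py
```

```text
t 14.2 tcp [412.97 195.32  86.27] lidz-mouth -0.83 F [ 4.7 -1.5 -2.7] M [-0.883 -1.579 -0.469] yaw 277.02 j6 46.8
```

The rib is felt at yaw about 275.5 (Mz −0.47). So the forward target is around yaw 225.5, with the squeeze starting near 243. I now screw clockwise.

Request:
carry_out(moves=[[0,0,-0.1,0,0,-0.06,50],[0,0,-0.2,0,0,-0.14,50],[0,0,-0.2,0,0,-0.22,50],[0,0,-0.2,0,0,-0.3,50]])

```text
time_s: 14.6
tcp_pos: [0.4124, 0.1955, 0.086]
eef_rot: [-58.6, 90.0, 111.1]
contact_force: [0.3, 0.1, -0.7]
gripper_width: 0.0576
```

```bash
python3 s.py
```

```text
t 14.6 tcp [412.45 195.47  86.05] lidz-mouth -1.05 F [ 0.3  0.1 -0.7] M [-0.095  0.1    0.036] yaw 259.64 j6 29.4
```

Request:
carry_out(moves=[[0,0,0,0,0,-0.08,50],[0,0,0,0,0,-0.16,50],[0,0,0,0,0,-0.24,50],[0,0,0,0,0,-0.27,50]])

```text
time_s: 15.0
tcp_pos: [0.4125, 0.1955, 0.086]
eef_rot: [-73.7, 90.0, 80.5]
contact_force: [0.2, -0.4, -1.0]
gripper_width: 0.0578
```

```bash
python3 s.py
```

```text
t 15.0 tcp [412.49 195.45  86.04] lidz-mouth -1.06 F [ 0.2 -0.4 -1. ] M [-0.191 -0.102  0.051] yaw 244.22 j6 14.0
```

Request:
carry_out(moves=[[0,0,0,0,0,-0.03,50],[0,0,-0.2,0,0,-0.07,50],[0,0,-0.4,0,0,-0.12,50],[0,0,-0.6,0,0,-0.16,50],[0,0,-0.6,0,0,-0.16,50]])

```text
time_s: 15.5
tcp_pos: [0.413, 0.1956, 0.0855]
eef_rot: [-120.0, 90.0, 25.1]
contact_force: [3.2, -0.8, -2.8]
gripper_width: 0.0576
```

```bash
python3 s.py
```

```text
t 15.5 tcp [412.96 195.63  85.5 ] lidz-mouth -1.6 F [ 3.2 -0.8 -2.8] M [-0.151 -1.155  0.03 ] yaw 235.15 j6 4.9
```

Request:
carry_out(moves=[[0.2,0,-0.2,0,0,-0.04,50],[0.3,0,-0.4,0,0,-0.08,50],[0.3,0,-0.6,0,0,-0.13,50],[0.3,0,-0.8,0,0,-0.165,50],[0.3,0,-0.8,0,0,-0.165,50]])

```text
time_s: 16.0
tcp_pos: [0.4131, 0.1956, 0.0848]
eef_rot: [-112.9, 90.0, 22.9]
contact_force: [2.7, -0.4, -1.3]
gripper_width: 0.0575
```

```bash
python3 s.py
```

```text
t 16.0 tcp [413.15 195.58  84.78] lidz-mouth -2.32 F [ 2.7 -0.4 -1.3] M [-0.278 -0.814  0.099] yaw 225.75 j6 -4.4
```

Request:
carry_out(moves=[[0.2,0,-0.1,0,0,-0.015,50],[0.2,0,-0.1,0,0,-0.015,50],[0.2,0,-0.1,0,0,-0.015,50]])

```text
time_s: 16.3
tcp_pos: [0.4132, 0.1955, 0.0847]
eef_rot: [-100.9, 90.0, 33.9]
contact_force: [1.0, -0.7, 2.1]
gripper_width: 0.0576
```

```bash
python3 s.py
```

```text
t 16.3 tcp [413.19 195.53  84.67] lidz-mouth -2.43 F [ 1.  -0.7  2.1] M [-0.149 -0.317  0.303] yaw 224.86 j6 -5.3
```

Request:
carry_out(moves=[[0,0,0,0,0,0,70],[0,0,0,0,0,0,90],[0,0,0,0,0,0,100],[0,0,0,0,0,0,100],[0,0,15,0,0,0,100]])

```text
time_s: 16.8
tcp_pos: [0.4119, 0.1944, 0.098]
eef_rot: [87.3, 89.8, -138.0]
contact_force: [0.6, -0.7, -0.1]
gripper_width: 0.0854
```

Request:
carry_out(moves=[[0,0,30,0,0,0,100],[0,0,70,0,0,0,100],[0,-40,90,0,0,0,100],[0,-85,90,0,0,0,100],[0,-130,90,0,0,0,100]])

```text
time_s: 17.3
tcp_pos: [0.4129, 0.0645, 0.1902]
eef_rot: [-94.8, 89.9, 40.1]
contact_force: [0.3, -1.0, -0.4]
gripper_width: 0.0879
```

Request:
carry_out(moves=[[0,-45,0,0,0,0,100],[0,-90,0,0,0,0,100],[0,-135,0,0,0,0,100],[0,-180,0,0,0,0,100],[0,-180,0,0,0,0,100]])

```text
time_s: 17.8
tcp_pos: [0.412, -0.1188, 0.1892]
eef_rot: [68.8, 89.9, -156.8]
contact_force: [-0.9, 0.8, -0.2]
gripper_width: 0.0875
```

```bash
python3 s.py; python3 - <<'E'
from h import *
s=r.capture("scene");t=r.capture("top")
th=np.linspace(0,2*np.pi,200)
b=cv2.resize(s[260:400,310:430],None,fx=4,fy=4,interpolation=cv2.INTER_CUBIC)
a=cv2.resize(t[275:345,190:260],None,fx=4,fy=4,interpolation=cv2.INTER_CUBIC)
for z in(.0982-.021,.0982+.021):
    c=np.c_[.413+.029*np.cos(th),.1957+.029*np.sin(th),0*th+z]
    for im,n,o in((b,"scene",(310,260)),(a,"top",(190,275))):
        cv2.polylines(im,[np.round((proj(n,c)-o+.5)*4-.5).astype(int)],True,(0,0,255),1)
out=np.zeros((560,770,3),np.uint8);out[:,:480]=b;out[:280,490:]=a
out[290:,490:]=cv2.resize(t,(280,210))[:0].shape and cv2.resize(t,(280,270))
cv2.imwrite("pics/c5.png",out)
E
```

```text
t 17.8 tcp [ 412.   -118.76  189.22] lidz-mouth 102.12 F [-0.9  0.8 -0.2] M [ 0.062  0.179 -0.044] yaw 224.46 j6 33.9
```

View pics/c5.png

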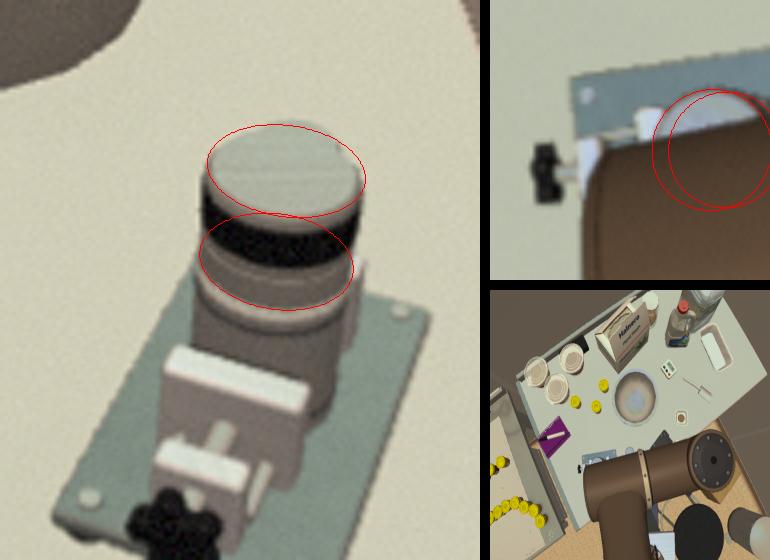

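The picture shows the lid sitting level on the jar. Its outline, near crop (280,170) and (275,262), matches a model drawn at mouth −2.3 mm. The pots and boat are where they were, and the gripper is clear.

```bash
python3 -c "
from plant import r
print(r.close_job())"
```

```text
the job is handed in; nothing more can be done
None
```

The lid is screwed onto the jar hand-tight with the seal squeezed by about 1.4 mm. I handed the job in at about 18 s of the 54 s allowed; no verdict was reported.

- **Picking up:** I took the larger of the two lids, gripped it twice at right angles to centre it, and carried it level to the neck.
- **Turning backward:** The lid first stood on the stop ribs at about 9 mm. Turned backward at roughly 3 N, it went onto the thread tops at 6.2 mm. It lost contact at yaw 260–267°, and lowered freely 7 mm to rest on the seal at −1.0 mm. I then touched the rib behind the gap at about 275.5°, which gave an angle reference.
- **Screwing forward:** I turned it about 50° clockwise from the rib, to yaw 224.9°.
- **Squeeze check:** The lid's height fell from −1.05 mm to −2.43 mm, a squeeze of about 1.38 mm. The turn angle gives about 1.45 mm, so the two agree within the ±1.5° doubt about where the rib is. The final torque was about 0.3 N m.
- **After letting go:** In the scene camera the lid is level and matches its expected position to about 1 px. In the overview picture the pots and boat are where they were.
- **Disagreements:** The two cameras put the jar about 2.7 mm apart, which I settled by feel on the way down. The top camera's last view of the lid was partly blocked by the arm. I did not separately measure whether the lid slipped in the grip.

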